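# Rock the bent drip grate

### The job

Two slotted dark steel drip grates lie on the pale stone slab to be checked for warp: one is straight, the other is bent across its middle and lies with one end up. Press the bent grate's raised end down until it rocks over, then press its other end, now up, down so that it rocks back to how it lay. Keep it where it lies on the slab, and do not touch the straight grate.

Things in the scene. Friction and masses are not known exactly. Their poses are not given: they have to be found in the camera images.
- grate_bent: Bent slotted steel grate: two rigid halves, each 90 long, 110 wide, 12 thick (mm), 14 deg bend up across the middle. Any yaw. Origin: middle of bend line, underside, on slab. At start z is up, -x half flat on slab, +x half slopes up (top face 70 out on x: 30 above slab; end tip 33). Tips over the bend line almost without force, stays on either side; over, z leans 14 deg to +x, mirror image.
- grate_straight: The straight drip grate, same slotted steel and same size (180 mm along its x, 110 mm along y, 12 mm thick), lying flat on the slab at any yaw; origin at the centre of its underside. Must not be touched.
- slab: The pale stone slab under both grates, 340 mm along x, 560 mm along y, 20 mm thick, fixed on the table top (which is at z = 0); origin at the centre of its underside, so its top face is at z = 20 mm.
Mind the look-alikes: they are no part of the job. What is shaped like the grate_bent but turquoise is not meant.

How it is judged:
By the outcome, as a careful person would: the job done as asked, in the order asked, and still so for the second after the job is handed in, with the robot touching nothing.
It also fails if it takes over 35 s, if anything falls off the work surface, if the arm or the gripper's body presses on something with over 40 N, if the wrist force passes 120 N, or if a joint passes its speed limit or range.

### The arm

A 7-joint arm with a two-finger parallel gripper is mounted at the origin on the work surface. World frame = base frame: x ahead of the robot, y to its left, z up, the work surface at z = 0. Lengths are in m, angles in rad, forces in N, time in s.
With the tool pointing down it reaches from about 0.425 to 0.875 m from the base axis. Payload 4.7 kg.
Tool frame: the origin (TCP) lies midway between the tips of the shut fingers; the grasp point (between the pads) lies 19 mm behind it (env.grip_point_offset is the z of the grasp point in the tool frame, in m); z points along the fingers, x is the direction in which the jaws open and shut, and the axes are right-handed (so a half turn about z gives the same grasp; the last joint's range is limited). The gripper opens to 85 mm and grips with 20 to 120 N. Pads are 22 mm wide; open, the fingers measure 114 mm over their backs; the gripper's body (76 mm by 85 mm) begins 54 mm behind the grasp point. The pads swing forward as they close: fully open they stand 13 mm farther back than shut.
Start: joints at [1.207, 0.321, -0.07, 1.45, 0.023, 1.371, -0.057], TCP at [0.24, -0.604, 0.231] pointing down, gripper open.
Joint ranges: [-2.86, 2.86], [-0.3, 2.09], [-1.38, 1.24], [0.06, 2.45], [-1.56, 4.7], [0.09, 2.05], [-2.69, 2.69]. Speed limits (rad/s): [2.57, 2.57, 3.14, 3.14, 3.14, 3.14, 3.14].

### API

Orientations are given as a unit quaternion [x, y, z, w].
In Python, from workcell import env gives the robot as it stands.
- The arm moves only by the tool apply_moves, never from a script. Its argument "series" is text: rows parted by semicolons, each of 7 numbers parted by spaces: the finger opening in m, from 0 to 0.0854, then the shift along the tool's x, y, z in m, then the turn, a rotation vector about the tool's x, y, z in degrees. In form: gripper x y z wx wy wz; .... A call has 1 to 8 rows; each row is the pose to reach, as a shift and turn from the pose commanded when the call began, along the tool's axes at that moment; what a row does not reach only later rows make up. A row lasts 1/8 s, in which the tool goes at most 62.5 mm and 10.7 degrees, less where a joint would pass 70% of its speed; a pose out of reach is approached as far as the arm can. A call with a gripper value outside its range is refused whole. The fingers move at their own pace and stop on an object; "newtons" is the grip in N (left out, the last holds). Time passes only in rows, so rows that repeat a pose let the fingers close. It gives the time, the measured TCP pose, the force and the opening at its end, in the units of the state.
- env.get_obs(): the state, without advancing time (a new reading comes with each control period).
- env.camera(name): name is "scene" or "top" or "wrist"; returns a dict with "image" (420x560x3 uint8, blue, green, red), "fx", "fy", "cx", "cy" (pixels), "extrinsics" (4x4, takes a point from camera to world coordinates); the wrist camera has in their place "hand_eye" (4x4, takes a point from camera to tool coordinates, whose origin is the TCP and whose axes are the tool frame's). Camera axes: x right, y up, looking along -z (the intrinsics and any distortion apply to the point x, -y, -z); pixel columns grow to the right and rows downward; lengths in m; the calibration is good to about 2 mm. The wrist camera is an equidistant fisheye: a pixel r from the principal point sees the ray r / f radians off the axis. A picture is of the moment at which its call begins: read the wrist's pose just before it. There is no depth.
- env.job_done(): hands the job in, once; it reports no verdict.
Trained networks look in a picture, given as the dict that the camera call returned (one of the last four; its "shot" number tells which), for a name from the list of things; names that differ only in an ending like _2 or _b are one class to them, and where a whole thing is asked for, a point or a joint stands for the part that bears it (a point fixed in the world has none). Each returns a list of dicts, best first, with "p" (0 to 1); they miss things now and then, are a little off and sometimes report something else, mostly with a low value. They report only what shows in the picture. A call takes as long as a camera call. They do not tell look-alikes from the thing itself.
- env.boxes_of(target, picture): "point" ([column, row] in pixels, amid what is visible of it).
- env.regions_of(target, picture): "pixels" (420x560 bool, what is visible of it) and "point" ([column, row] in pixels, amid what is visible of it).
- env.place_of(target, picture): "point" ([column, row] in pixels: a listed point, or the origin of a listed thing).
The state is a dict: "time_s": time; "joints": joint angles; "joint_velocities": joint speeds; "tau": joint torques, N m; "position": TCP position; "ee_rot": TCP orientation; "ft_force": force on the tool from outside, world axes, zero at the start; "wrist_torque": the same for the moment, N m; "width": finger opening in m.
Only numpy, scipy, OpenCV 4.12 (cv2) and the standard library are available. Lean on these libraries where they do the work, as an engineer would, in place of code of your own. Each camera call takes 0.05 s, during which the arm holds its last target.

## Working session

There is one attempt and no reset: what is moved stays moved. The work goes in short steps, Python scripts to look and compute and a tool call to move; the robot and the scene stay as the last step left them, time stands still between calls to the robot, and variables do not carry over. Pictures are saved under pics/ and viewed, and the job is handed in when it is done.

Besides the shell and the picture viewer there is one more tool, called after "Request:" as name(argument=value, ...) on one line, values as JSON. apply_moves: Moves the arm, as the interface text tells. Its arguments: {"type":"object","properties":{"series":{"type":"string"},"newtons":{"type":"number"}},"required":["series"]}

```bash
mkdir -p pics; ls; python3 - <<'E'
from workcell import env
import cv2,numpy as np
o=env.get_obs()
for k in o: print(k,np.round(o[k],4))
for n in ["scene","top"]:
    p=env.camera(n); cv2.imwrite(f"pics/{n}0.png",p["image"])
    print(n,p["fx"],p["cx"],p["cy"],np.round(p["extrinsics"],4).tolist(),[k for k in p])
    for t in ["grate_bent","grate_straight"]:
        print(t,[(r["p"],r["point"]) for r in env.regions_of(t,p)],[(r["p"],r["point"]) for r in env.place_of(t,p)])
E
```

```text
pics
time_s 0.0
joints [ 1.2071  0.3218 -0.0701  1.4517  0.0226  1.3708 -0.0569]
joint_velocities [ 0.0017 -0.0016 -0.0005 -0.0011 -0.      0.      0.0006]
tau [-1.00000e-04 -4.93574e+01 -3.82300e-01 -3.14332e+01  1.30000e-02
  1.12000e-02  0.00000e+00]
position [ 0.2395 -0.6037  0.2302]
ee_rot [ 8.273e-01 -5.617e-01 -8.000e-04 -5.000e-04]
ft_force [ 0.5437 -0.1079 -0.021 ]
wrist_torque [-0.033  -0.0239 -0.0468]
width 0.085
scene 409.0027364009907 285.56394927396 207.28411090678256 [[-0.8632, -0.3733, 0.34, 0.9232], [0.5049, -0.6367, 0.5829, 0.8593], [-0.0011, 0.6748, 0.738, 0.8822], [0.0, 0.0, 0.0, 1.0]] ['image', 'fx', 'fy', 'cx', 'cy', 'extrinsics', 'shot']
grate_bent [(0.79, [269.7, 206.5]), (0.71, [394.8, 337.0])] [(0.78, [393.2, 335.2]), (0.67, [266.4, 207.5]), (0.3, [247.6, 183.0])]
grate_straight [(0.95, [232.5, 149.0])] [(0.79, [231.4, 147.4])]
top 413.42123429324124 276.5363921918391 206.89964805240407 [[0.0105, 0.9909, -0.134, 0.3995], [-0.9994, 0.006, -0.0335, 0.2135], [-0.0324, 0.1343, 0.9904, 1.0793], [0.0, 0.0, 0.0, 1.0]] ['image', 'fx', 'fy', 'cx', 'cy', 'extrinsics', 'shot']
grate_bent [(0.87, [315.7, 194.5]), (0.72, [133.2, 218.3]), (0.4, [372.7, 196.6])] [(0.93, [315.3, 198.0]), (0.84, [132.8, 217.9])]
grate_straight [(0.72, [425.4, 204.3])] [(0.67, [422.5, 206.3])]
```

View pics/scene0.png

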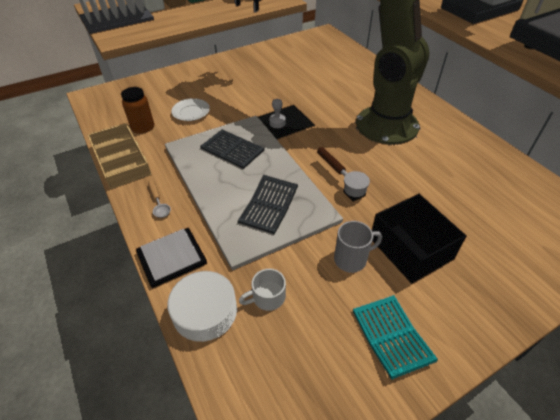

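View pics/top0.png

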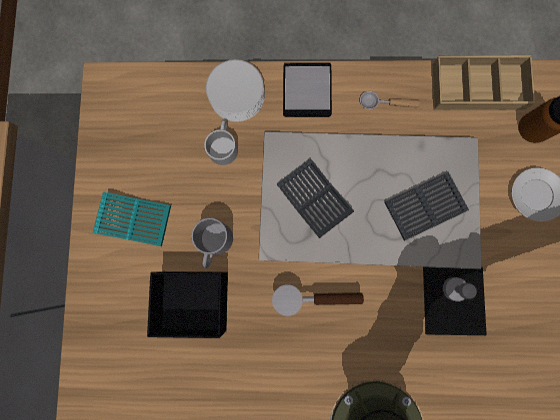

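The scene shows two dark grates on the slab, at top pixels (315,198) and (426,205), plus a turquoise look-alike at (133,218). I'll enlarge both to see which one is bent and which end is up.

```bash
python3 - <<'E'
import cv2,numpy as np
t=cv2.imread("pics/top0.png"); s=cv2.imread("pics/scene0.png")
a=cv2.resize(t[145:255,265:480],None,fx=3.7,fy=3.7,interpolation=cv2.INTER_CUBIC)
a=np.clip(a.astype(float)*1.8,0,255).astype(np.uint8)
cv2.imwrite("pics/topc.png",a)
b=cv2.resize(s[120:245,190:310],None,fx=4.7,fy=4.7,interpolation=cv2.INTER_CUBIC)
b=np.clip(b.astype(float)*1.8,0,255).astype(np.uint8)
cv2.imwrite("pics/scc.png",b)
E
```

```text
(no output)
```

View pics/topc.png

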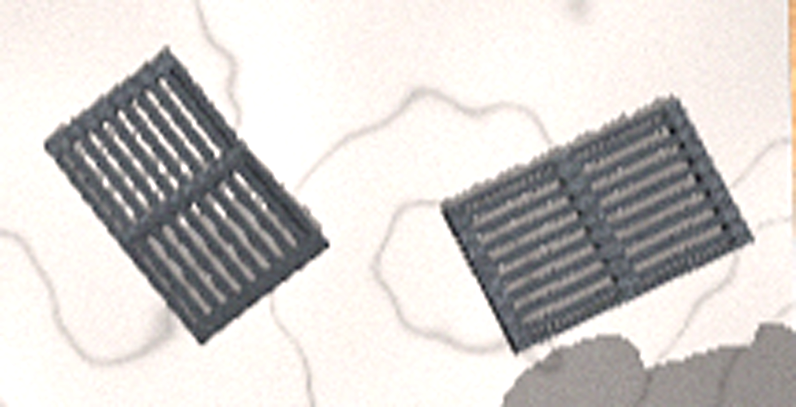

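View pics/scc.png

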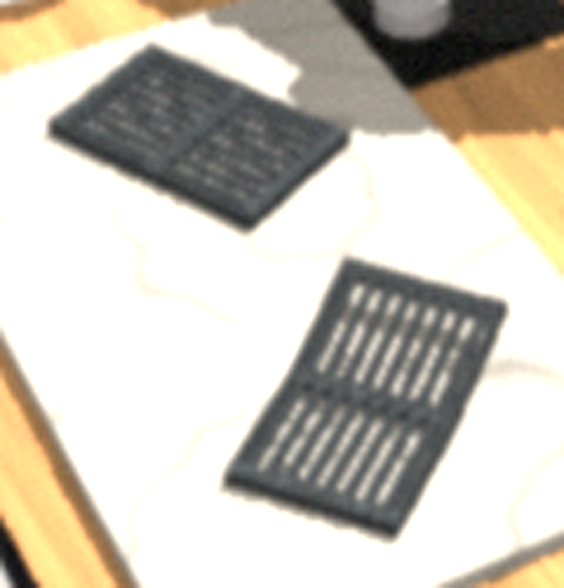

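```bash
cat > h.py <<'E'
import numpy as np,cv2
from scipy.optimize import minimize
A=np.deg2rad(14)
def model(rocked=False):
    h=[]
    for s in (-1,1):
        up=(s==1)!=rocked
        a=A if up else 0
        P=[]
        for y in (-.055,.055):
            for l,t in ((0,0),(.09,0),(.09,.012),(0,.012)):
                # local: l outward, t up; rotate up by a about bend line
                if l==0 and t: # mitre
                    P.append([ -0.0015 if not rocked else .0015 ,y,.012]); continue
                P.append([s*(l*np.cos(a)-t*np.sin(a)),y,l*np.sin(a)+t*np.cos(a)])
        h.append(np.array(P))
    return h
def proj(p,W):
    E=p["extrinsics"]; c=(W-E[:3,3])@E[:3,:3]
    z=-c[:,2]
    return np.c_[p["fx"]*c[:,0]/z+p["cx"],-p["fy"]*c[:,1]/z+p["cy"]]
def place(P,x,y,yaw,z=.02):
    c,s=np.cos(yaw),np.sin(yaw)
    return P@np.array([[c,s,0],[-s,c,0],[0,0,1]])+[x,y,z]
def backproj(p,uv,z):
    E=p["extrinsics"]; d=E[:3,:3]@np.array([(uv[0]-p["cx"])/p["fx"],-(uv[1]-p["cy"])/p["fy"],-1])
    return E[:3,3]+d*(z-E[2,3])/d[2]
def fillmask(I,uv):
    g=I.max(2); m=(g<75).astype(np.uint8)
    m=cv2.morphologyEx(m,cv2.MORPH_CLOSE,np.ones((5,5)))
    n,l,st,ce=cv2.connectedComponentsWithStats(m)
    k=l[int(uv[1]),int(uv[0])]
    if k==0:
        d=np.linalg.norm(ce[1:]-uv,axis=1); k=1+d.argmin()
    M=(l==k).astype(np.uint8)
    c,_=cv2.findContours(M,cv2.RETR_EXTERNAL,cv2.CHAIN_APPROX_NONE)
    M=np.zeros_like(M); cv2.drawContours(M,c,-1,1,-1); return M
def render(p,hs,x,y,yaw,up=4):
    R=np.zeros((420*up,560*up),np.uint8)
    for P in hs:
        q=(proj(p,place(P,x,y,yaw))+.5)*up
        cv2.fillConvexPoly(R,cv2.convexHull(np.round(q).astype(np.int32)),1)
    return cv2.resize(R.astype(np.float32),(560,420),interpolation=cv2.INTER_AREA)
def fit(views,hs,x0,y0,yaw0,off=True):
    n=2*len(views)
    def cost(v):
        tot=0
        for i,(p,M) in enumerate(views):
            q=dict(p)
            if off: q["cx"]=p["cx"]+v[3+2*i]; q["cy"]=p["cy"]+v[4+2*i]
            R=render(q,hs,v[0]/100,v[1]/100,v[2]/10)
            tot+=np.abs(R-M).sum()/M.sum()
        if off: tot+=.003*np.sum(np.square(v[3:]))
        return tot
    v0=np.r_[x0*100,y0*100,yaw0*10,np.zeros(n if off else 0)]
    S=np.vstack([v0]+[v0+np.eye(len(v0))[i]*.8 for i in range(len(v0))])
    r=minimize(cost,v0,method="Nelder-Mead",options=dict(initial_simplex=S,maxiter=700,xatol=.005,fatol=1e-5))
    return r.fun,r.x[0]/100,r.x[1]/100,r.x[2]/10,r.x[3:]
E
python3 - <<'E'
from h import *
from workcell import env
t=env.camera("top"); s=env.camera("scene")
Mt=fillmask(t["image"],(315,198)); Ms=fillmask(s["image"],(268,206))
print(Mt.sum(),Ms.sum())
cv2.imwrite("pics/m.png",np.hstack([Mt,Ms])*255)
p=backproj(t,(315,198),.03); print(p)
print("slab corners?",)
for yaw in np.arange(0,2*np.pi,np.pi/4):
    print(np.round(yaw,2),[np.round(k,4) for k in fit([(t,Mt),(s,Ms)],model(),p[0],p[1],yaw)])
E
```

```text
2991 2010
[0.56512187 0.15069355 0.03      ]
slab corners?
0.0 [np.float64(0.2816), np.float64(0.5598), np.float64(0.1524), np.float64(0.7051), array([-0.859 , -2.8462, -1.7689, -1.5029])]
0.79 [np.float64(0.2216), np.float64(0.5686), np.float64(0.153), np.float64(0.7059), array([-0.3781,  0.5314, -0.0324,  0.1516])]
1.57 [np.float64(0.2368), np.float64(0.5745), np.float64(0.1565), np.float64(0.699), array([ 0.9943,  2.5946, -0.1102,  1.2406])]
2.36 [np.float64(0.1107), np.float64(0.5614), np.float64(0.1452), np.float64(3.8018), array([-2.7761, -1.5109, -0.7792,  1.6187])]
3.14 [np.float64(0.0851), np.float64(0.564), np.float64(0.1479), np.float64(3.8053), array([-1.5669, -0.6993, -0.4841,  0.7343])]
3.93 [np.float64(0.0916), np.float64(0.567), np.float64(0.1514), np.float64(3.8042), array([-0.1441,  0.6295,  0.392 ,  0.2504])]
4.71 [np.float64(0.1281), np.float64(0.5723), np.float64(0.1493), np.float64(3.8024), array([-1.2246,  2.7452,  1.1767, -0.0174])]
5.5 [np.float64(0.3329), np.float64(0.5568), np.float64(0.154), np.float64(6.9803), array([ 0.0675, -3.689 , -3.1811, -2.0438])]
```

Request:
apply_moves(series="0 -0.025 -0.058 0 0 0 -2; 0 -0.05 -0.116 0 0 0 -4; 0 -0.075 -0.174 0 0 0 -6; 0 -0.1 -0.232 0 0 0 -8; 0 -0.124 -0.29 0 0 0 -10; 0 -0.148 -0.348 0 0 0 -12; 0 -0.172 -0.406 0 0 0 -14; 0 -0.196 -0.465 0 0 0 -16", newtons=30)

```text
time_s: 1.6
position: [0.5975, -0.2525, 0.2317]
ee_rot: [0.898, -0.441, 0.0, 0.0]
ft_force: [0.2, -1.2, 1.3]
width: -0.0004
```

```bash
cat >> h.py <<'E'
G=(0.565,0.149,3.804)
from scipy.spatial.transform import Rotation as Ro
def to(o,u,v,z):
    """tool-axes shift to grate-frame point u(along x),v; world z"""
    c,s=np.cos(G[2]),np.sin(G[2])
    W=np.array([G[0]+c*u-s*v,G[1]+s*u+c*v,z])
    R=Ro.from_quat(o["ee_rot"])
    return R.inv().apply(W-o["position"])
def rep(o):
    c,s=np.cos(G[2]),np.sin(G[2]); d=o["position"][:2]-np.array(G[:2])
    X=Ro.from_quat(o["ee_rot"]).as_matrix()
    print("t",round(o["time_s"],2),"pos",np.round(o["position"],4),"uv",np.round([c*d[0]+s*d[1],-s*d[0]+c*d[1]],4),"F",np.round(o["ft_force"],1),"w",round(float(o["width"]),4),"toolx ang",np.round(np.rad2deg(np.arctan2(X[1,0],X[0,0])),1),"z",np.round(X[:,2],3))
E
python3 - <<'E'
from h import *
from workcell import env
o=env.get_obs(); rep(o)
print(to(o,.062,0,.12))
E
```

```text
t 1.6 pos [ 0.5975 -0.2525  0.2317] uv [0.2212 0.3366] F [ 0.2 -1.2  1.3] w -0.0004 toolx ang -52.3 z [ 0.001 -0.001 -1.   ]
[-0.33740774 -0.15765851  0.11135849]
```

Request:
apply_moves(series="0 -0.056 -0.026 0 0 0 0; 0 -0.112 -0.052 0 0 0 0; 0 -0.168 -0.079 0 0 0 0; 0 -0.225 -0.105 0 0 0 0; 0 -0.281 -0.131 0 0 0 0; 0 -0.337 -0.158 0.01 0 0 0; 0 -0.337 -0.158 0.06 0 0 0; 0 -0.337 -0.158 0.11 0 0 0")

```text
time_s: 2.6
position: [0.516, 0.1107, 0.121]
ee_rot: [0.898, -0.44, 0.001, -0.0]
ft_force: [1.2, -1.2, -0.7]
width: 0.0002
```

```bash
python3 - <<'E'
from h import *
from workcell import env
o=env.get_obs(); rep(o)
p=env.camera("scene"); cv2.imwrite("pics/s1.png",cv2.resize(p["image"][100:300,150:400],None,fx=3,fy=3,interpolation=2))
w=env.camera("wrist"); cv2.imwrite("pics/w1.png",w["image"])
print(to(o,.062,0,.05),to(o,.066,0,.03))
E
```

```text
t 2.6 pos [0.516  0.1107 0.121 ] uv [0.0622 0.0001] F [ 1.2 -1.2 -0.7] w 0.0002 toolx ang -52.2 z [ 0.003 -0.    -1.   ]
[-2.45441853e-04 -8.60042296e-05  7.09923761e-02] [-0.0002751   0.00395329  0.09098446]
```

View pics/s1.png

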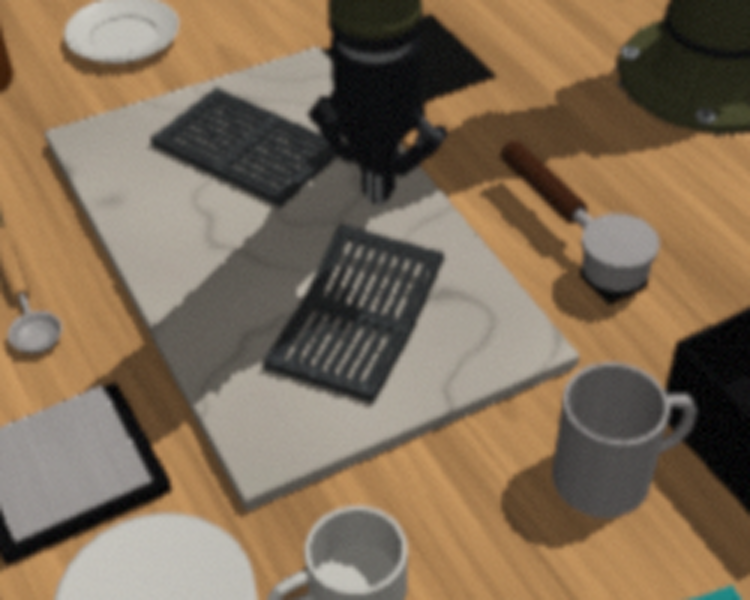

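View pics/w1.png

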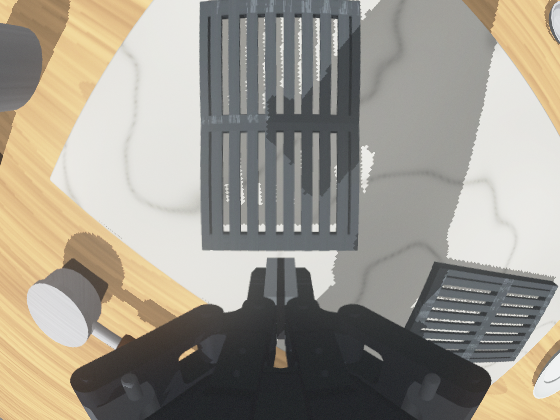

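```bash
cat >> h.py <<'E'
def wproj(w,o,W):
    R=Ro.from_quat(o["ee_rot"]).as_matrix(); T=(W-o["position"])@R
    H=w["hand_eye"]; c=(T-H[:3,3])@H[:3,:3]; q=np.c_[c[:,0],-c[:,1],-c[:,2]]
    rr=np.hypot(q[:,0],q[:,1]); th=np.arctan2(rr,q[:,2])
    return np.c_[w["fx"]*th*q[:,0]/rr+w["cx"],w["fy"]*th*q[:,1]/rr+w["cy"]]
E
python3 - <<'E'
from h import *
from workcell import env
o=env.get_obs(); w=env.camera("wrist"); I=w["image"].copy()
for P in model():
    q=wproj(w,o,place(P,*G)); 
    for a in q: cv2.circle(I,tuple(int(k) for k in a),3,(0,0,255),1)
q=wproj(w,o,o["position"][None]); print(q); cv2.circle(I,tuple(int(k) for k in q[0]),3,(0,255,0),-1)
cv2.imwrite("pics/w2.png",I)
E
```

```text
[[281.69853923 272.27345899]]
```

View pics/w2.png

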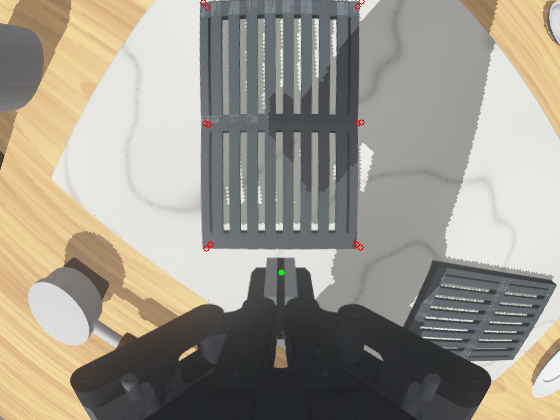

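Request:
apply_moves(series="0 0 0 0.05 0 0 0; 0 0 0 0.066 0 0 0; 0 0 0.0005 0.071 0 0 0; 0 0 0.0015 0.075 0 0 0; 0 0 0.0025 0.079 0 0 0; 0 0 0.0035 0.083 0 0 0; 0 0 0.004 0.086 0 0 0; 0 0 0.0045 0.088 0 0 0")

```text
time_s: 3.75
position: [0.512, 0.1069, 0.0332]
ee_rot: [0.897, -0.441, 0.0, 0.0]
ft_force: [0.3, -0.8, -0.2]
width: -0.0002
```

```bash
python3 - <<'E'
from h import *
from workcell import env
o=env.get_obs(); rep(o)
p=env.camera("scene"); cv2.imwrite("pics/s3.png",cv2.resize(p["image"][100:300,150:400],None,fx=3,fy=3,interpolation=2))
w=env.camera("wrist"); cv2.imwrite("pics/w3.png",w["image"])
E
```

```text
t 3.75 pos [0.512  0.1069 0.0332] uv [0.0677 0.0006] F [ 0.3 -0.8 -0.2] w -0.0002 toolx ang -52.4 z [ 0. -0. -1.]
```

View pics/s3.png

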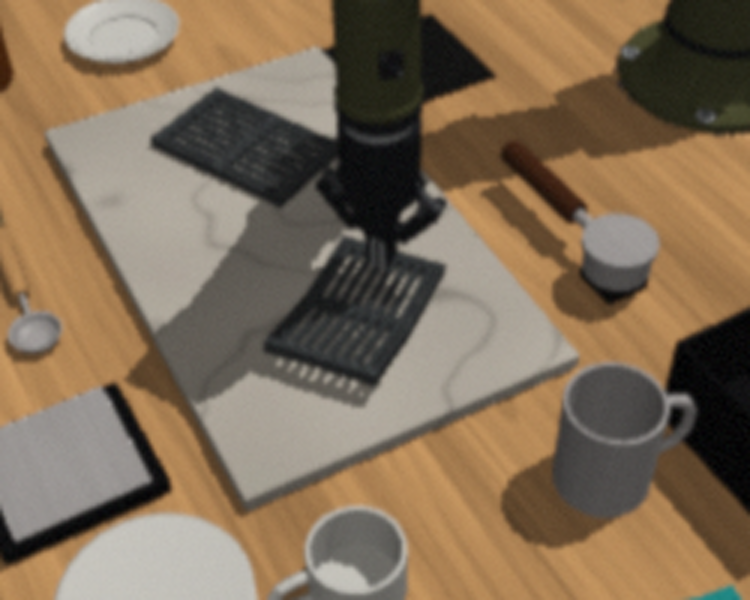

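View pics/w3.png

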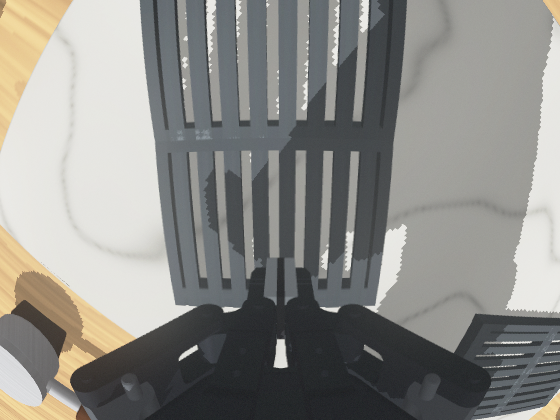

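The near end is down and the far end is now up, with a shadow below it. I'll press slightly more to seat it, then lift off and cross to the far end.

Request:
apply_moves(series="0 0 0 0.0025 0 0 0; 0 0 0 0.0025 0 0 0; 0 0 0 -0.03 0 0 0; 0 0 0 -0.075 0 0 0; 0 0 -0.04 -0.085 0 0 0; 0 0 -0.09 -0.085 0 0 0; 0 0 -0.13 -0.085 0 0 0; 0 0 -0.13 -0.085 0 0 0")

```text
time_s: 4.85
position: [0.6159, 0.1889, 0.1176]
ee_rot: [0.898, -0.44, -0.001, -0.001]
ft_force: [-0.6, 1.2, -0.2]
width: 0.0001
```

```bash
python3 - <<'E'
from h import *
from workcell import env
o=env.get_obs(); rep(o)
w=env.camera("wrist"); I=w["image"].copy()
for rk,c in ((True,(0,0,255)),(False,(255,0,0))):
  for P in model(rk):
    q=wproj(w,o,place(P,*G)); 
    for a in q: cv2.circle(I,tuple(int(k) for k in a),3,c,1)
cv2.imwrite("pics/w4.png",I)
p=env.camera("scene"); cv2.imwrite("pics/s4.png",cv2.resize(p["image"][100:300,150:400],None,fx=3,fy=3,interpolation=2))
print(to(o,-.062,0,.05),to(o,-.067,0,.031))
E
```

```text
t 4.85 pos [0.6159 0.1889 0.1176] uv [-0.0647 -0.0002] F [-0.6  1.2 -0.2] w 0.0001 toolx ang -52.2 z [-0.     0.002 -1.   ]
[0.00033781 0.00277565 0.06757394] [ 0.00036485 -0.00220203  0.08657978]
```

View pics/w4.png

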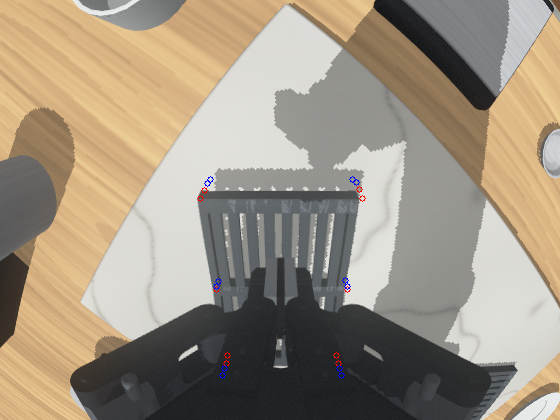

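View pics/s4.png

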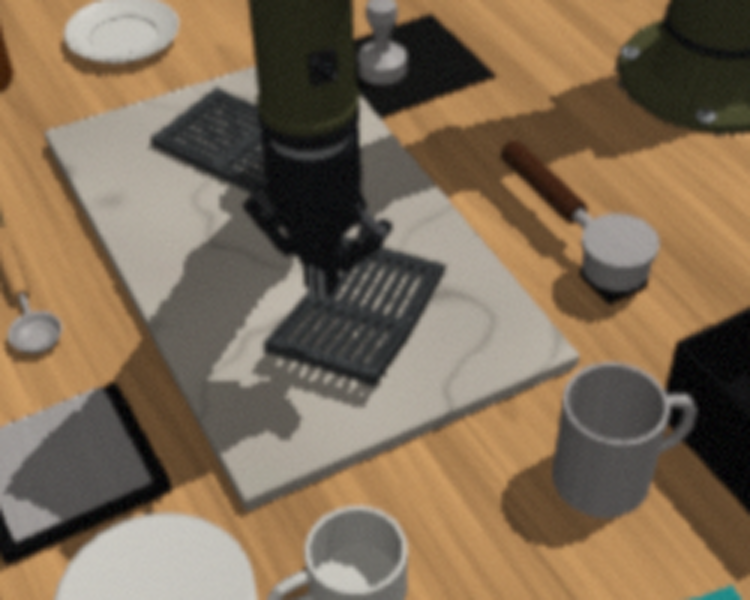

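The wrist view matches the rocked model (red markers): the far end is up and the grate has stayed in place. Next I press the far end down.

Request:
apply_moves(series="0 0 0.003 0.05 0 0 0; 0 0 0.003 0.062 0 0 0; 0 0 0.002 0.067 0 0 0; 0 0 0.001 0.072 0 0 0; 0 0 0 0.076 0 0 0; 0 0 -0.001 0.08 0 0 0; 0 0 -0.0015 0.084 0 0 0; 0 0 -0.002 0.086 0 0 0")

```text
time_s: 5.95
position: [0.6164, 0.1875, 0.0321]
ee_rot: [0.897, -0.441, -0.0, 0.0]
ft_force: [-4.3, -2.1, 14.4]
width: -0.0002
```

```bash
python3 - <<'E'
from h import *
from workcell import env
o=env.get_obs(); rep(o)
E
```

```text
t 5.95 pos [0.6164 0.1875 0.0321] uv [-0.0642  0.0013] F [-4.3 -2.1 14.4] w -0.0002 toolx ang -52.4 z [-0. -0. -1.]
```

14 N of contact at the flat-top height means this end is seated. I'll lift straight up and move clear to check.

Request:
apply_moves(series="0 0 0 -0.005 0 0 0; 0 0 0 -0.04 0 0 0; 0 0 0 -0.1 0 0 0; 0 0 0 -0.15 0 0 0; 0 0.03 0 -0.19 0 0 0; 0 0.09 0 -0.2 0 0 0; 0 0.15 0 -0.2 0 0 0; 0 0.2 0 -0.2 0 0 0")

```text
time_s: 6.95
position: [0.74, 0.0264, 0.233]
ee_rot: [0.897, -0.442, 0.001, 0.0]
ft_force: [0.6, 0.7, 0.4]
width: 0.0001
```

```bash
python3 - <<'E'
from h import *
from workcell import env
o=env.get_obs(); rep(o)
w=env.camera("wrist"); I=w["image"].copy()
for rk,c in ((True,(0,0,255)),(False,(255,0,0))):
  for P in model(rk):
    for a in wproj(w,o,place(P,*G)): cv2.circle(I,tuple(int(k) for k in a),2,c,1)
cv2.imwrite("pics/w5.png",I)
t=env.camera("top"); s=env.camera("scene")
print(env.place_of("grate_bent",t)[:2])
A=t["image"][130:270,250:490]; B=cv2.imread("pics/top0.png")[130:270,250:490]
cv2.imwrite("pics/t5.png",cv2.resize(np.vstack([B,A]),None,fx=2,fy=2))
cv2.imwrite("pics/s5.png",cv2.resize(s["image"][100:300,150:400],None,fx=3,fy=3,interpolation=2))
E
```

```text
t 6.95 pos [0.74   0.0264 0.233 ] uv [-0.0626  0.2043] F [0.6 0.7 0.4] w 0.0001 toolx ang -52.4 z [ 0.001 -0.001 -1.   ]
[{'point': [313.6, 197.6], 'p': 0.97}, {'point': [134.6, 221.2], 'p': 0.64}]
```

View pics/w5.png

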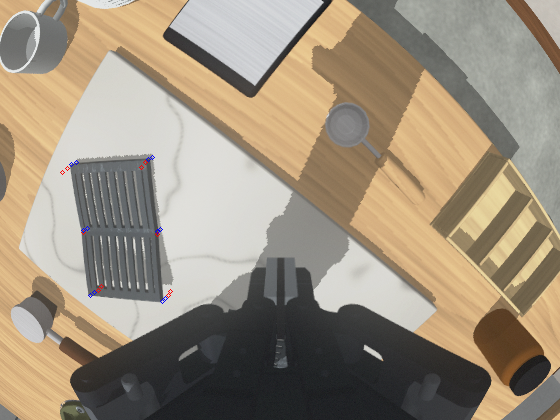

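View pics/s5.png

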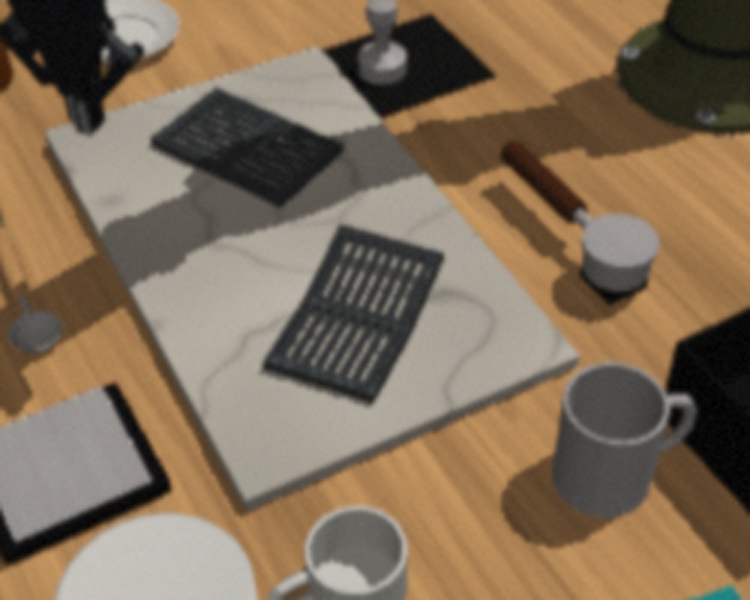

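View pics/t5.png

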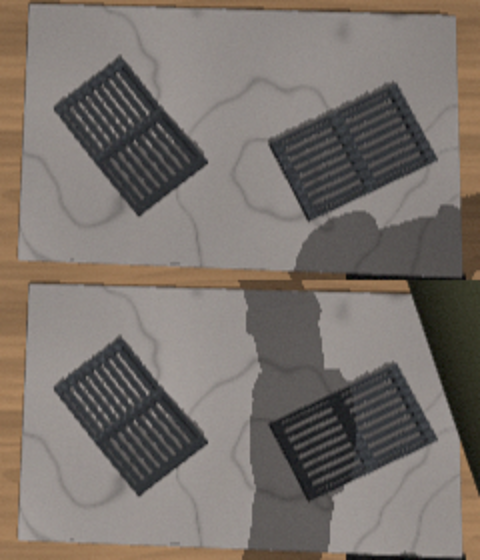

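```bash
python3 - <<'E'
from workcell import env
print(env.job_done(), env.get_obs()["time_s"])
E
```

```text
the job is handed in; nothing more can be done
the job is handed in; nothing more can be done
```

I rocked the bent grate over and then back to how it lay, and handed the job in about 7 s into the 35 s allowed. With the fingers shut, I pressed its raised end, the one nearer the robot, down until it tipped. I then lifted off, pressed the other end down so it rocked back, and moved the arm clear.

- **After the first press:** the wrist view matched the rocked-over shape, with the far end up and casting a shadow. The force reading was only about 1 N, so this rests on the pictures.
- **After the second press:** I read about 14 N upward on the tool with the fingertips at the height of the flat top face, so that end was seated.
- **Final pictures:** the wrist view matches the starting pose and not the rocked one. In the before and after top views, neither grate has visibly moved. The network's origin point for the bent grate shifted 1.7 pixels (about 4 mm), but the outlines line up, so I take that as detection noise.
- **Straight grate:** I never lowered the tool near it.

No check failed.

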